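# Put three vases back on their own ware boards

### The arm

A 6-joint arm with a two-finger parallel gripper is mounted at the origin on the work surface. World frame = base frame: x ahead of the robot, y to its left, z up, the work surface at z = 0. Lengths are in m, angles in rad, forces in N, time in s.
With the tool pointing down it reaches from about 0.325 to 0.775 m from the base axis. Payload 9.3 kg.
Tool frame: the origin (TCP) lies midway between the tips of the shut fingers; the grasp point (between the pads) lies 19 mm behind it; x points along the fingers, y is the direction in which the jaws open and shut, and the axes are right-handed (so a half turn about x gives the same grasp; the last joint's range is limited). The gripper opens to 85 mm and grips with 20 to 120 N. Pads are 22 mm wide; open, the fingers measure 114 mm over their backs; the gripper's body (76 mm by 85 mm) begins 54 mm behind the grasp point. The pads swing forward as they close: fully open they stand 13 mm farther back than shut.
Start: joints at [-1.432, 0.259, 0.021, 1.334, 0, 1.418], TCP at [0.158, -0.527, 0.231] pointing down, gripper open.
Joint ranges: [-3.04, 3.04], [-0.91, 1.82], [-1.04, 1.36], [-1.92, 1.95], [-1.52, 1.45], [-3.14, 3.14]. Speed limits (rad/s): [2.22, 2.22, 2.79, 3.14, 3.14, 3.14].

### API

Orientations are given as a unit quaternion [x, y, z, w].
In Python, from plant import env gives the robot as it stands.
- The arm moves only by the shell command python3 -m handwheel 'ROWS' [FORCE]. ROWS is a JSON object of lists of equal length, an entry for each row: "delta_rot": the turn, a rotation vector about the tool's x, y, z in units of 6 degrees (1.0 is 6 degrees), a list of three; "linear": the shift along the tool's x, y, z in mm, a list of three; "grip": the finger opening in mm, from 0 to 85.4. In form: {"delta_rot": [[ax, ay, az], ...], "linear": [[tx, ty, tz], ...], "grip": [grip, ...]}. A call has 1 to 10 rows; each row is the pose to reach, as a shift and turn from the pose commanded when the call began, along the tool's axes at that moment; what a row does not reach only later rows make up. A row lasts 1/10 s, in which the tool goes at most 50 mm and 8.59 degrees, less where a joint would pass 70% of its speed; a pose out of reach is approached as far as the arm can. A call with a gripper value outside its range is refused whole. The fingers move at their own pace and stop on an object; FORCE is the grip in N (left out, the last holds). Time passes only in rows, so rows that repeat a pose let the fingers close. It gives the time, the measured TCP pose, the force and the opening at its end, in the units of the state.
- env.get_state(): the state, without advancing time (a new reading comes with each control period).
- env.get_image(name): name is "scene" or "top" or "wrist"; returns a dict with "color" (400x640x3 uint8, red, green, blue), "depth" (400x640 float32, m along the optical axis (not along the pixel's ray), 0 where there is no reading), "vfov" (degrees; the focal length in pixels is half the picture's height over the tangent of half this angle, whatever the lens; pixels are square), "cx", "cy" (the principal point, pixels), "R" (3x3) and "t" (3): a world point X has camera coordinates R X + t. Camera axes: x right, y down, z forward; pixel columns grow to the right and rows downward; lengths in m; the calibration is good to about 2 mm. The wrist camera is an equidistant fisheye: a pixel r from the principal point sees the ray r / f radians off the axis. A picture is of the moment at which its call begins.
- env.hand_in(): hands the job in, once; it reports no verdict.
Trained networks look in a picture, given as the dict that the camera call returned (one of the last four; its "shot" number tells which), for a name from the list of things; names that differ only in an ending like _2 or _b are one class to them, and where a whole thing is asked for, a point or a joint stands for the part that bears it (a point fixed in the world has none). Each returns a list of dicts, best first, with "score" (0 to 1); they miss things now and then, are a little off and sometimes report something else, mostly with a low value. They report only what shows in the picture. A call takes as long as a camera call. They do not tell look-alikes from the thing itself.
- env.search_frame(picture, label): "extent" ([left, top, width, height] in pixels, round what is visible of it).
- env.pinpoint(picture, label): "xy" ([column, row] in pixels: a listed point, or the origin of a listed thing).
The state is a dict: "t": time; "joint_pos": joint angles; "qd": joint speeds; "effort": joint torques, N m; "position": TCP position; "ee_rot": TCP orientation; "contact_force": force on the tool from outside, world axes, zero at the start; "moment": the same for the moment, N m; "width": finger opening in m.
Only numpy, scipy, OpenCV 4.12 (cv2) and the standard library are available. Lean on these libraries where they do the work, as an engineer would, in place of code of your own. Each camera call takes 0.05 s, during which the arm holds its last target. There are 200 camera calls.

### The job

The three vases are standing on one another's ware boards: move each to the middle of the board shaped like its own foot (round vase on the round board, square on square, oblong on oblong), parking a vase let go upright near the middle of the empty slatted rack on the way. Set every vase down upright and gently, without dropping it, knocking it over or standing it on the bare bench. Leave the mug, the bowl and the brush where they are.

Things in the scene. Friction and masses are not known exactly. Their poses are not given: they have to be found in the camera images.
- round_vase_center (a point): Round terracotta vase, 120 high: body 74 in diameter and 70 high; centred on it an upright round solid neck, 36 in diameter, 50 high, to grip. About 0.3 kg, loose, upright on another's board at the start. Point: its centre, 60 above its foot; the neck spans 10 to 60 above this point. Z axis up. Its turn does not matter. (Sizes in mm.)
- square_vase_center (a point): Square terracotta vase, 120 high: body 62 by 62 in plan and 70 high; centred on it an upright round solid neck, 36 in diameter, 50 high, to grip. About 0.3 kg, loose, upright on another's board at the start. Point: its centre, 60 above its foot; the neck spans 10 to 60 above this point. Z axis up, x and y along the sides. Its turn does not matter. (Sizes in mm.)
- oblong_vase_center (a point): Oblong terracotta vase, 120 high: body 88 by 44 in plan and 70 high; centred on it an upright round solid neck, 36 in diameter, 50 high, to grip. About 0.3 kg, loose, upright on another's board at the start. Point: its centre, 60 above its foot; the neck spans 10 to 60 above this point. Z axis up, x along the 88 side. Its turn does not matter. (Sizes in mm.)
- round_board_top (a point): Round plywood ware board, 116 in diameter, 22 thick: the place of the round vase; another vase stands on it at the start. Fixed to the bench. Point: centre of the top face, 22 above the bench; z axis up. (Sizes in mm.)
- square_board_top (a point): Square plywood ware board, 110 by 110, 22 thick: the place of the square vase; another vase stands on it at the start. Fixed to the bench. Point: centre of the top face, 22 above the bench; z axis up, x and y along the sides. (Sizes in mm.)
- oblong_board_top (a point): Oblong plywood ware board, 144 by 100, 22 thick: the place of the oblong vase; another vase stands on it at the start. Fixed to the bench. Point: centre of the top face, 22 above the bench; z axis up, x along the 144 side. (Sizes in mm.)
- rack_top (a point): Slatted wooden drying rack, 126 by 126, 22 high, of four level slats with 10 gaps; empty at the start, big enough to park one vase. Fixed to the bench. Point: centre of the top face, 22 above the bench; z axis up, y along the slats. (Sizes in mm.)
- mug_center (a point): White mug, 74 in diameter, 75 high, with a handle to its +y; loose, not part of the job. Point: centre, half-way up. (Sizes in mm.)
- bowl_center (a point): White bowl, 100 in diameter, 45 high; loose, not part of the job. Point: centre, half-way up. (Sizes in mm.)
- brush_grip (a point): Brush lying flat on the bench, its handle along x; loose, not part of the job. Point: middle of the handle. (Sizes in mm.)
Things that resemble listed ones, but are neither listed nor needed, are in the scene too. Leave any blue or green look-alike of the part that bears oblong_vase_center alone. Leave any purple look-alike of the part that bears square_vase_center alone.

How it is judged:
On the way:
1. one of the vases stands upright and let go on the slatted rack (within 45 mm of its middle) (((horizontal distance between round_vase_center and rack_top below 0.045 m and height (world z) of round_vase_center between 0.076 and 0.088 m and angle between round_vase_center's own z axis and vertical below 0.15 rad and contact force between round_vase and the fingers below 0.1 N) or (horizontal distance between square_vase_center and rack_top below 0.045 m and height (world z) of square_vase_center between 0.076 and 0.088 m and angle between square_vase_center's own z axis and vertical below 0.15 rad and contact force between square_vase and the fingers below 0.1 N) or (horizontal distance between oblong_vase_center and rack_top below 0.045 m and height (world z) of oblong_vase_center between 0.076 and 0.088 m and angle between oblong_vase_center's own z axis and vertical below 0.15 rad and contact force between oblong_vase and the fingers below 0.1 N))), for 0.2 s.
At the end, for the whole second after the job is handed in: Each vase stands upright (within 0.1 rad) and at rest on the board of its own shape, its centre within 15 mm horizontally of the board's middle, and between 76 and 88 mm above the bench, all let go (horizontal distance between round_vase_center and round_board_top below 0.015 m and height (world z) of round_vase_center between 0.076 and 0.088 m and angle between each of round_vase_center, square_vase_center, oblong_vase_center's own z axis and vertical below 0.1 rad and linear speed of each of round_vase, square_vase, oblong_vase below 0.02 m/s and angular speed of each of round_vase, square_vase, oblong_vase below 0.2 rad/s and horizontal distance between square_vase_center and square_board_top below 0.015 m and height (world z) of square_vase_center between 0.076 and 0.088 m and horizontal distance between oblong_vase_center and oblong_board_top below 0.015 m and height (world z) of oblong_vase_center between 0.076 and 0.088 m); the robot touches nothing.
It fails at once if a vase is stood on the bare bench or knocked over (height (world z) of any of round_vase_center, square_vase_center, oblong_vase_center below 0.07 m).
It fails at once if a vase is dropped (falls free of the fingers faster than 0.6 m/s) ((contact force between round_vase and the fingers below 0.1 N and linear speed of round_vase above 0.6 m/s) or (contact force between square_vase and the fingers below 0.1 N and linear speed of square_vase above 0.6 m/s) or (contact force between oblong_vase and the fingers below 0.1 N and linear speed of oblong_vase above 0.6 m/s)).
It fails at once if the mug, the bowl or the brush is shifted more than 30 mm (distance of any of mug_center, bowl_center, brush_grip from where it was at the start of the episode above 0.03 m).
It also fails if it takes over 104 s, if anything falls off the work surface, if the arm or the gripper's body presses on something with over 40 N, if the wrist force passes 120 N, or if a joint passes its speed limit or range.

## Working session

There is one attempt and no reset: what is moved stays moved. The work goes in short steps, Python scripts to look and compute and a shell command to move; the robot and the scene stay as the last step left them, time stands still between calls to the robot, and variables do not carry over. Pictures are saved under pics/ and viewed, about 12 in all and at most 16, crops included, and the job is handed in when it is done.

```bash
mkdir -p pics; ls
cat > h.py <<'E'
import numpy as np, cv2
from plant import env
from scipy.spatial.transform import Rotation as Ro
def ray(im,u,v):
    f=200/np.tan(np.radians(im["vfov"])/2)
    return np.array([(u-im["cx"])/f,(v-im["cy"])/f,1.])
def atz(im,u,v,z):
    R=np.array(im["R"]);t=np.array(im["t"]);c=-R.T@t;d=R.T@ray(im,u,v)
    return c+d*(z-c[2])/d[2]
def proj(im,X):
    f=200/np.tan(np.radians(im["vfov"])/2);p=np.array(im["R"])@X+im["t"]
    return p[0]/p[2]*f+im["cx"],p[1]/p[2]*f+im["cy"]
def cloud(im):
    f=200/np.tan(np.radians(im["vfov"])/2);v,u=np.mgrid[:400,:640];d=im["depth"]
    P=np.stack([(u-im["cx"])/f*d,(v-im["cy"])/f*d,d],-1)
    return (P-im["t"])@np.array(im["R"])
def save(im,n): cv2.imwrite("pics/"+n,cv2.cvtColor(im["color"],cv2.COLOR_RGB2BGR))
E
python3 - <<'E'
from h import *
print(env.get_state())
H=dict(round_vase_center=.082,square_vase_center=.082,oblong_vase_center=.082,round_board_top=.022,square_board_top=.022,oblong_board_top=.022,rack_top=.022,mug_center=.0375,bowl_center=.022,brush_grip=.01)
for c in("top","scene"):
    im=env.get_image(c);save(im,c+"0.png");print(c,im["vfov"],im["cx"],im["cy"],-np.array(im["R"]).T@im["t"])
    for k,z in H.items():
        for r in env.pinpoint(im,k): print(c,k,round(r["score"],2),np.round(r["xy"]),np.round(atz(im,*r["xy"],z)[:2],3))
E
```

```text
pics
{'t': 0.0, 'joint_pos': array([-1.43158906e+00,  2.59189541e-01,  2.07229623e-02,  1.33372267e+00,
       -1.78127572e-05,  1.41818655e+00]), 'qd': array([ 8.67536860e-05,  2.96617626e-04,  1.12156162e-03,  6.62223654e-04,
       -1.27225398e-03, -1.24531371e-03]), 'effort': array([-2.30740348e-03, -5.55635762e+01,  3.44537330e+01,  1.33429508e-02,
       -1.89909315e-04, -3.36469391e-06]), 'position': array([ 0.15817312, -0.52644322,  0.23065236]), 'ee_rot': array([-0.69959005, -0.1032997 ,  0.69959605, -0.10231469]), 'contact_force': array([-0.43080108, -0.16555295, -0.53936037]), 'moment': array([-0.01494504,  0.00094789, -0.00082794]), 'width': 0.08540470651622523}
top 45.725670351511255 317.5029178317163 200.3674946187793 [0.37253519 0.06910535 1.23965646]
top round_vase_center 0.87 [399. 157.] [ 0.632 -0.122]
top square_vase_center 0.85 [309. 174.] [0.596 0.104]
top square_vase_center 0.62 [311. 100.] [0.786 0.094]
top oblong_vase_center 0.95 [171. 248.] [0.421 0.445]
top oblong_vase_center 0.75 [235. 240.] [0.435 0.287]
top oblong_vase_center 0.71 [261. 299.] [0.294 0.225
[... 696 characters left out ...]
18.] [0.609 0.102]
scene square_vase_center 0.31 [366. 304.] [0.697 0.371]
scene oblong_vase_center 0.96 [406. 222.] [0.443 0.3  ]
scene oblong_vase_center 0.69 [468. 255.] [0.434 0.465]
scene oblong_vase_center 0.67 [418. 185.] [0.308 0.248]
scene round_board_top 0.9 [396. 240.] [0.46  0.292]
scene round_board_top 0.29 [239. 198.] [ 0.632 -0.12 ]
scene square_board_top 0.55 [242. 197.] [ 0.623 -0.12 ]
scene oblong_board_top 0.77 [305. 234.] [0.603 0.106]
scene rack_top 0.79 [247. 145.] [ 0.455 -0.289]
scene rack_top 0.56 [406. 220.] [0.383 0.271]
scene mug_center 0.84 [314. 194.] [0.489 0.033]
scene bowl_center 0.77 [364. 305.] [0.667 0.348]
scene brush_grip 0.79 [309. 165.] [ 0.384 -0.085]
```

View pics/top0.png

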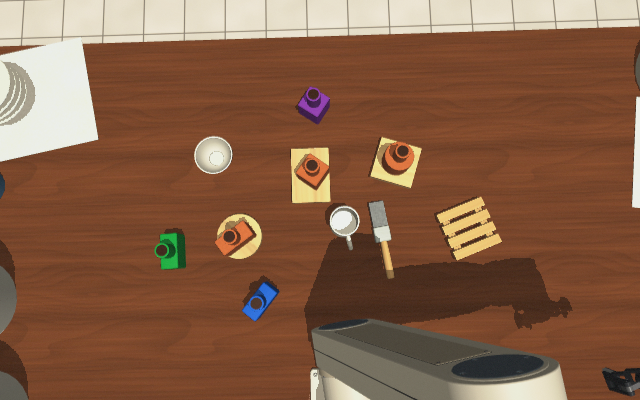

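View pics/scene0.png

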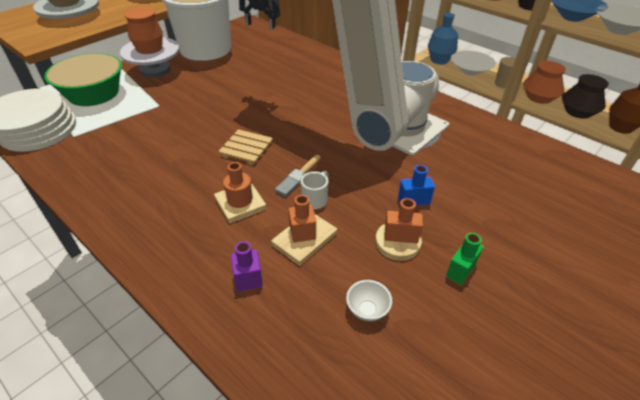

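The top view shows the round vase (402,155) on the square board, the square vase (312,170) on the oblong board, the oblong vase (236,236) on the round board, and the rack free at (468,228). The purple, blue and green ones are decoys. Next I fit the poses from depth.

```bash
cat > m.py <<'E'
from h import *
def fits(boards=True):
    C={c:cloud(env.get_image(c)) for c in("top","scene")}
    for n,c in dict(square=(.62,-.125),oblong=(.605,.105),round=(.445,.292),rack=(.457,-.297)).items():
        for cam,P in C.items():
            near=np.hypot(P[...,0]-c[0],P[...,1]-c[1])<.1
            for lab,lo,hi in(("board",.016,.027),("neck",.11,.15)):
                if lab=="board" and not boards: continue
                q=P[near&(P[...,2]>lo)&(P[...,2]<hi)]
                if len(q)<15: continue
                a=q[:,:2].astype(np.float32)*1000
                r=cv2.minAreaRect(a);e=cv2.minEnclosingCircle(a)
                print(cam,n,lab,len(q),"rect",np.round(r[0]),np.round(r[1]),round(r[2]),"circ",np.round(e[0]),round(e[1]),"zmax",round(float(q[:,2].max()),3))
if __name__=="__main__": fits()
E
python3 m.py
python3 - <<'E'
from h import *
s=env.get_state();print(Ro.from_quat(s["ee_rot"]).as_matrix().round(3))
E
```

```text
top square board 847 rect [ 607. -114.] [110. 166.] 72 circ [ 614. -116.] 91 zmax 0.027
top square neck 224 rect [ 633. -119.] [34. 35.] 89 circ [ 633. -119.] 18 zmax 0.149
scene square board 621 rect [ 608. -112.] [115. 165.] 72 circ [ 616. -113.] 91 zmax 0.027
scene square neck 222 rect [ 635. -118.] [37. 34.] 38 circ [ 635. -119.] 20 zmax 0.146
top oblong board 1249 rect [604. 102.] [144. 100.] 1 circ [604. 102.] 86 zmax 0.027
top oblong neck 211 rect [604.  94.] [34. 35.] 46 circ [605.  95.] 18 zmax 0.149
scene oblong board 1084 rect [606. 104.] [103. 147.] 90 circ [606. 104.] 87 zmax 0.027
scene oblong neck 261 rect [607.  97.] [37. 34.] 70 circ [606.  97.] 19 zmax 0.145
top round board 760 rect [452. 285.] [114. 106.] 34 circ [450. 288.] 58 zmax 0.027
top round neck 222 rect [442. 289.] [34. 35.] 89 circ [442. 290.] 18 zmax 0.149
scene round board 639 rect [468. 296.] [ 84. 115.] 18 circ [453. 291.] 59 zmax 0.027
scene round neck 262 rect [445. 293.] [35. 35.] 77 circ [445. 292.] 19 zmax 0.146
top rack board 1728 rect [ 456. -300.] [126. 128.] 21 circ [ 455. -299.] 88 zmax 0.027
scene rack board 932 rect [ 455. -299.] [135. 129.] 21 circ [ 456. -300.] 88 zmax 0.027
[[ 0.     0.288 -0.958]
 [-0.    -0.958 -0.288]
 [-1.     0.    -0.   ]]
```

```bash
cat >> h.py <<'E'
def go(x,y,z,s=None):
    s=s or env.get_state();R=Ro.from_quat(s["ee_rot"]).as_matrix()
    d=(np.array([x,y,z])-s["position"])*1000
    print("tool mm",np.round(R.T@d,1),"tilt rot units",np.round(Ro.from_matrix(R).as_euler("xyz",degrees=True),1),"j",np.round(s["joint_pos"],2),"p",np.round(s["position"],4),"F",np.round(s["contact_force"],1),"w",round(s["width"],4),"t",round(s["t"],1))
E
python3 - <<'E'
from h import *
go(.634,-.119,.231)
P=cloud(env.get_image("top"))
im=env.get_image("top")["color"].astype(int)
for P,im in[(cloud(i),i["color"].astype(int)) for i in(env.get_image("top"),env.get_image("scene"))]:
    q=P[(np.hypot(P[...,0]-.627,P[...,1]+.125)<.082)&(P[...,2]>.016)&(P[...,2]<.027)&(im[...,0]-im[...,2]>40)]
    print(cv2.minAreaRect(q[:,:2].astype(np.float32)*1000),len(q))
E
```

```text
tool mm [ 3.000e-01 -2.537e+02 -5.730e+02] tilt rot units [106.4  90.  -56.8] j [-1.43  0.26  0.02  1.33  0.    1.42] p [ 0.1582 -0.5268  0.2313] F [1.1 0.2 0.4] w 0.0857 t 1.2
((632.7862548828125, -122.34940338134766), (110.5239486694336, 111.53755950927734), 72.02143096923828) 847
((633.8724365234375, -119.8110122680664), (112.66060638427734, 111.1420669555664), 71.81459045410156) 603
```

```bash
python3 -m handwheel '{"delta_rot":[[0,0,0],[0,0,0],[0,0,0],[0,0,0],[0,0,0],[0,0,0],[0,0,0],[0,0,0],[0,0,0],[0,0,0]],"linear":[[0,-10,-20],[0,-30,-60],[0,-45,-100],[0,-60,-140],[0,-80,-180],[0,-95,-220],[0,-115,-260],[0,-130,-300],[0,-140,-320],[0,-140,-320]],"grip":[85,85,85,85,85,85,85,85,85,85]}' 60; python3 -c "
from h import *
go(.634,-.119,.231)"
```

```text
t: 2.4
position: [0.4261, -0.2986, 0.2313]
ee_rot: [0.7, 0.104, -0.699, 0.104]
contact_force: [-0.3, -0.3, -0.8]
width: 0.0849
tool mm [   0.4 -111.3 -251.2] tilt rot units [-151.   90.   46.] j [-0.77  0.21 -0.05  1.32  0.    2.07] p [ 0.4261 -0.2986  0.2313] F [-0.3 -0.3 -0.8] w 0.0849 t 2.4
```

```bash
python3 -m handwheel '{"delta_rot":[[-1,0,0],[-2.3,0,0],[-3.6,0,0],[-4.9,0,0],[-6.2,0,0],[-7.5,0,0],[-8.8,0,0],[-10,0,0],[-10,0,0],[-10,0,0]],"linear":[[0,-10,-20],[0,-25,-60],[0,-45,-100],[0,-60,-140],[0,-80,-180],[0,-95,-215],[0,-105,-240],[0,-111,-251],[0,-111,-251],[0,-111,-251]],"grip":[85,85,85,85,85,85,85,85,85,85]}' 60; python3 -c "
from h import *
go(.634,-.119,.101)"
```

```text
t: 3.4
position: [0.6324, -0.1229, 0.231]
ee_rot: [-0.555, -0.438, 0.556, -0.438]
contact_force: [0.1, 0.3, 0.3]
width: 0.0851
tool mm [130.    0.7  -4.2] tilt rot units [ -64.9   90.  -168.4] j [-0.32  0.42  0.27  1.42 -0.    1.48] p [ 0.6324 -0.1229  0.231 ] F [0.1 0.3 0.3] w 0.0851 t 3.4
```

```bash
python3 -m handwheel '{"delta_rot":[[0,0,0],[0,0,0],[0,0,0],[0,0,0],[0,0,0],[0,0,0]],"linear":[[0,0.5,-4],[20,0.5,-4],[40,0.5,-4],[60,0.5,-4],[60,0.5,-4],[60,0.5,-4]],"grip":[85,85,85,85,85,85]}' 60; python3 -c "
from h import *
go(.634,-.119,.101)
i=env.get_image('wrist');save(i,'w1.png')"
```

```text
t: 4.0
position: [0.6339, -0.1189, 0.172]
ee_rot: [-0.555, -0.438, 0.555, -0.438]
contact_force: [0.3, -0.1, 1.1]
width: 0.0848
tool mm [71.   0.1  0.1] tilt rot units [ 38.2  90.  -65.2] j [-0.32  0.44  0.15  1.28 -0.    1.49] p [ 0.6339 -0.1189  0.172 ] F [ 0.3 -0.1  1.1] w 0.0848 t 4.0
```

View pics/w1.png

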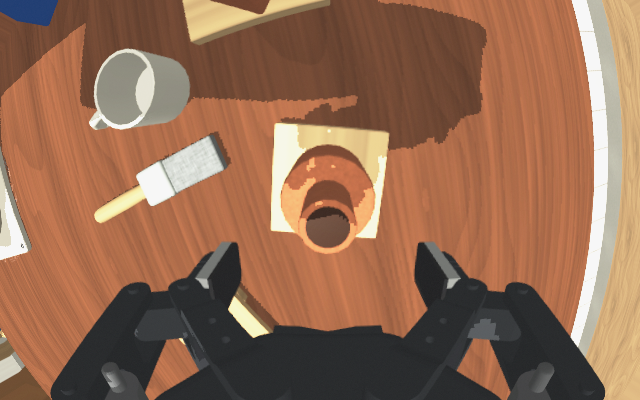

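The wrist view shows the neck (327,228) centred between the pads (220–440), so I descend and grip.

```bash
python3 -m handwheel '{"delta_rot":[[0,0,0],[0,0,0],[0,0,0],[0,0,0],[0,0,0],[0,0,0],[0,0,0],[0,0,0],[0,0,0],[0,0,0]],"linear":[[20,0,0],[40,0,0],[55,0,0],[65,0,0],[70,0,0],[70,0,0],[70,0,0],[70,0,0],[70,0,0],[70,0,0]],"grip":[85,85,85,85,85,85,36,30,30,30]}' 60; python3 -m handwheel '{"delta_rot":[[0,0,0],[0,0,0],[0,0,0],[0,0,0],[0,0,0],[0,0,0],[0,0,0],[0,0,0],[0,0,0]],"linear":[[0,0,0],[0,0,0],[0,0,0],[-3,0,0],[-8,0,0],[-20,0,0],[-40,0,0],[-60,0,0],[-60,0,0]],"grip":[25,25,25,25,25,25,25,25,25]}' 60; python3 -c "
from h import *
go(.456,-.2995,.102+.06)"
```

```text
t: 5.05
position: [0.6344, -0.1184, 0.102]
ee_rot: [0.555, 0.439, -0.554, 0.439]
contact_force: [-0.7, 1.0, 2.1]
width: 0.0351
t: 5.95
position: [0.6356, -0.1187, 0.1647]
ee_rot: [0.555, 0.437, -0.553, 0.44]
contact_force: [-0.2, 0.7, -2.7]
width: 0.0347
tool mm [   2.1 -133.3  217.2] tilt rot units [ 85.4  89.7 -17.8] j [-0.31  0.44  0.13  1.25  0.    1.49] p [ 0.6356 -0.1187  0.1647] F [-0.2  0.7 -2.7] w 0.0347 t 6.0
```

```bash
python3 -m handwheel '{"delta_rot":[[0,0,0],[0,0,0],[0,0,0],[0,0,0],[0,0,0],[0,0,0],[0,0,0],[0,0,0],[0,0,0],[0,0,0]],"linear":[[0,-4,7],[0,-16,27],[0,-35,57],[0,-57,93],[0,-80,130],[0,-102,167],[0,-120,195],[0,-130,212],[0,-133,217],[0,-133,217]],"grip":[25,25,25,25,25,25,25,25,25,25]}' 60; python3 -c "
from h import *
go(.456,-.2995,.103)"
```

```text
t: 6.95
position: [0.454, -0.2993, 0.1605]
ee_rot: [-0.555, -0.439, 0.555, -0.438]
contact_force: [0.3, -0.2, -3.2]
width: 0.0347
tool mm [57.5  2.  -0.2] tilt rot units [-121.4   89.9  135.3] j [-0.74  0.28 -0.13  1.16  0.    1.07] p [ 0.454  -0.2993  0.1605] F [ 0.3 -0.2 -3.2] w 0.0347 t 7.0
```

```bash
python3 -m handwheel '{"delta_rot":[[0,0,0],[0,0,0],[0,0,0],[0,0,0],[0,0,0],[0,0,0],[0,0,0],[0,0,0],[0,0,0],[0,0,0]],"linear":[[8,2,0],[20,2,0],[34,2,0],[45,2,0],[52,2,0],[55,2,0],[57,2,0],[58,2,0],[58,2,0],[58,2,0]],"grip":[25,25,25,25,25,25,25,25,25,25]}' 60; python3 -c "
from h import *
go(.456,-.2995,.102)"
```

```text
t: 7.95
position: [0.4571, -0.2996, 0.1037]
ee_rot: [0.555, 0.439, -0.554, 0.439]
contact_force: [0.5, -0.3, -3.2]
width: 0.0347
tool mm [ 1.7 -1.1  0.2] tilt rot units [ 64.4  90.  -38.9] j [-0.73  0.32 -0.23  1.02  0.    1.07] p [ 0.4571 -0.2996  0.1037] F [ 0.5 -0.3 -3.2] w 0.0347 t 8.0
```

```bash
python3 -m handwheel '{"delta_rot":[[0,0,0],[0,0,0],[0,0,0],[0,0,0],[0,0,0],[0,0,0],[0,0,0],[0,0,0],[0,0,0],[0,0,0]],"linear":[[1,0,0],[2,0,0],[2,0,0],[2,0,0],[2,0,0],[2,0,0],[2,0,0],[2,0,0],[2,0,0],[2,0,0]],"grip":[25,25,25,38,45,60,85,85,85,85]}' 60; python3 -m handwheel '{"delta_rot":[[0,0,0],[0,0,0],[0,0,0],[0,0,0],[0,0,0],[0,0,0],[0,0,0],[0,0,0]],"linear":[[0,0,0],[0,0,0],[-10,0,0],[-30,0,0],[-60,0,0],[-90,0,0],[-90,0,0],[-90,0,0]],"grip":[85,85,85,85,85,85,85,85]}' 60; python3 -c "
from h import *
i=env.get_image('wrist');save(i,'w2.png')
go(.6055,.0955,.192)"
```

```text
t: 8.95
position: [0.457, -0.2994, 0.1013]
ee_rot: [0.554, 0.439, -0.554, 0.439]
contact_force: [0.2, 0.9, -0.3]
width: 0.0851
t: 9.75
position: [0.4572, -0.2996, 0.1923]
ee_rot: [0.555, 0.438, -0.554, 0.439]
contact_force: [0.4, 0.0, -0.4]
width: 0.0847
tool mm [  -0.7   54.  -418.4] tilt rot units [ 61.9  90.  -41.4] j [-0.73  0.27 -0.07  1.23  0.    1.07] p [ 0.4568 -0.2993  0.1913] F [-0.  -0.4  0.1] w 0.0851 t 9.8
```

View pics/w2.png

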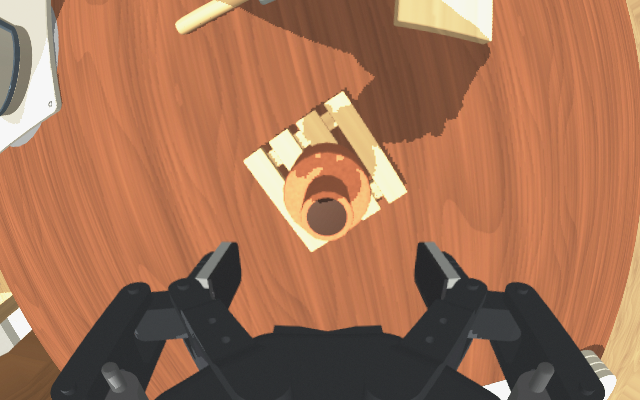

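The round vase stands upright on the rack, with its neck at (327,215). Next is the square vase.

```bash
python3 -m handwheel '{"delta_rot":[[0,0,0],[0,0,0],[0,0,0],[0,0,0],[0,0,0],[0,0,0],[0,0,0],[0,0,0],[0,0,0],[0,0,0]],"linear":[[0,2,-15],[0,7,-55],[0,13,-100],[0,19,-145],[0,25,-190],[0,30,-235],[0,36,-280],[0,42,-325],[0,48,-370],[0,52,-400]],"grip":[85,85,85,85,85,85,85,85,85,85]}' 60; python3 -c "
from h import *
go(.6055,.0955,.102)"
```

```text
t: 10.8
position: [0.5992, 0.0817, 0.1902]
ee_rot: [-0.554, -0.44, 0.554, -0.439]
contact_force: [0.1, -1.1, -0.5]
width: 0.0852
tool mm [ 88.2   3.1 -14.9] tilt rot units [-93.6  89.9 163.2] j [-0.    0.37  0.07  1.28  0.    1.8 ] p [0.5992 0.0817 0.1902] F [ 0.1 -1.1 -0.5] w 0.0852 t 10.8
```

```bash
python3 -m handwheel '{"delta_rot":[[0,0,0],[0,0,0],[0,0,0],[0,0,0],[0,0,0]],"linear":[[0,2,-10],[0,2,-17],[10,2,-17],[10,2,-17],[10,2,-17]],"grip":[85,85,85,85,85]}' 60; python3 -c "
from h import *
i=env.get_image('wrist');save(i,'w3.png')
go(.6055,.0955,.102)"
```

```text
t: 11.3
position: [0.6048, 0.0929, 0.1809]
ee_rot: [-0.554, -0.439, 0.555, -0.438]
contact_force: [-0.3, -1.5, -0.1]
width: 0.0848
tool mm [79.3 -0.1 -2.6] tilt rot units [ -61.1   90.  -164.4] j [ 0.02  0.38  0.07  1.26 -0.    1.82] p [0.605  0.0929 0.1813] F [ 0.2  0.7 -0.4] w 0.0846 t 11.3
```

View pics/w3.png

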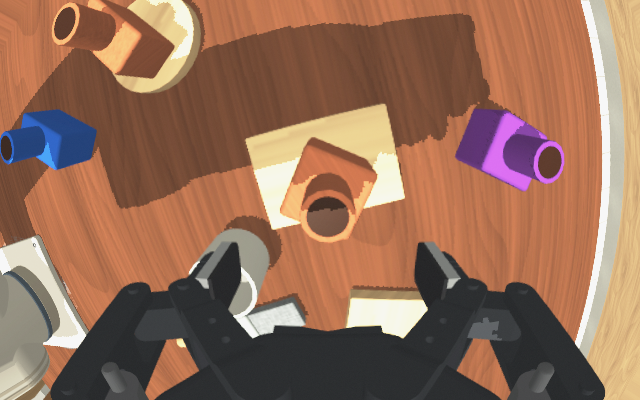

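The square vase's neck (327,215) is centred between the pads, so I descend and grip.

```bash
python3 -m handwheel '{"delta_rot":[[0,0,0],[0,0,0],[0,0,0],[0,0,0],[0,0,0],[0,0,0],[0,0,0],[0,0,0],[0,0,0],[0,0,0]],"linear":[[20,0,-2],[40,0,-2],[60,0,-2],[74,0,-2],[79,0,-2],[79,0,-2],[79,0,-2],[79,0,-2],[79,0,-2],[79,0,-2]],"grip":[85,85,85,85,85,85,36,30,30,30]}' 60; python3 -m handwheel '{"delta_rot":[[0,0,0],[0,0,0],[0,0,0],[0,0,0],[0,0,0],[0,0,0],[0,0,0],[0,0,0],[0,0,0]],"linear":[[0,0,0],[0,0,0],[0,0,0],[-3,0,0],[-8,0,0],[-20,0,0],[-40,0,0],[-60,0,0],[-60,0,0]],"grip":[25,25,25,25,25,25,25,25,25]}' 60; python3 -c "
from h import *
go(.633,-.121,.16)"
```

```text
t: 12.35
position: [0.6059, 0.096, 0.1031]
ee_rot: [0.555, 0.439, -0.554, 0.439]
contact_force: [-1.0, -0.7, 2.0]
width: 0.0348
t: 13.25
position: [0.6071, 0.096, 0.1656]
ee_rot: [0.556, 0.438, -0.553, 0.44]
contact_force: [1.0, -0.4, -2.7]
width: 0.0347
tool mm [  5.7  75.  205.3] tilt rot units [104.3  89.7   1. ] j [ 0.02  0.39  0.05  1.22 -0.    1.82] p [0.6071 0.096  0.1656] F [ 1.  -0.4 -2.7] w 0.0347 t 13.2
```

```bash
python3 -m handwheel '{"delta_rot":[[0,0,0],[0,0,0],[0,0,0],[0,0,0],[0,0,0],[0,0,0],[0,0,0],[0,0,0],[0,0,0],[0,0,0]],"linear":[[0,3,7],[0,9,26],[0,20,54],[0,32,88],[0,45,123],[0,58,158],[0,67,184],[0,73,200],[0,75,206],[0,75,206]],"grip":[25,25,25,25,25,25,25,25,25,25]}' 60; python3 -c "
from h import *
go(.633,-.121,.103)"
```

```text
t: 14.25
position: [0.6312, -0.122, 0.1616]
ee_rot: [-0.554, -0.439, 0.555, -0.438]
contact_force: [-0.6, 0.1, -3.1]
width: 0.0345
tool mm [58.6  1.6 -1.4] tilt rot units [-105.6   89.9  151. ] j [-0.32  0.44  0.12  1.25  0.    1.48] p [ 0.6312 -0.122   0.1616] F [-0.6  0.1 -3.1] w 0.0345 t 14.2
```

```bash
python3 -m handwheel '{"delta_rot":[[0,0,0],[0,0,0],[0,0,0],[0,0,0],[0,0,0],[0,0,0],[0,0,0],[0,0,0],[0,0,0],[0,0,0]],"linear":[[8,1,-1],[20,1,-1],[34,1,-1],[45,1,-1],[52,1,-1],[55,1,-1],[57,1,-1],[58,1,-1],[58,1,-1],[58,1,-1]],"grip":[25,25,25,25,25,25,25,25,25,25]}' 60; python3 -c "
from h import *
go(.633,-.121,.102)"
```

```text
t: 15.25
position: [0.6328, -0.1211, 0.1047]
ee_rot: [0.555, 0.439, -0.554, 0.439]
contact_force: [-0.4, -0.4, -2.5]
width: 0.0346
tool mm [ 2.7  0.2 -0.2] tilt rot units [ 85.3  90.  -18. ] j [-0.32  0.47  0.02  1.12  0.    1.48] p [ 0.6328 -0.1211  0.1047] F [-0.4 -0.4 -2.5] w 0.0346 t 15.2
```

```bash
python3 -m handwheel '{"delta_rot":[[0,0,0],[0,0,0],[0,0,0],[0,0,0],[0,0,0],[0,0,0],[0,0,0],[0,0,0],[0,0,0],[0,0,0]],"linear":[[1,0,0],[2,0,0],[2.5,0,0],[2.5,0,0],[2.5,0,0],[2.5,0,0],[2.5,0,0],[2.5,0,0],[2.5,0,0],[2.5,0,0]],"grip":[25,25,25,25,38,45,60,85,85,85]}' 60; python3 -m handwheel '{"delta_rot":[[0,0,0],[0,0,0],[0,0,0],[0,0,0],[0,0,0],[0,0,0],[0,0,0],[0,0,0]],"linear":[[0,0,0],[0,0,0],[-10,0,0],[-30,0,0],[-60,0,0],[-90,0,0],[-90,0,0],[-90,0,0]],"grip":[85,85,85,85,85,85,85,85]}' 60; python3 -c "
from h import *
go(.4435,.291,.192)
i=env.get_image('top');save(i,'t1.png')
import m;m.fits(False)"
```

```text
t: 16.25
position: [0.6326, -0.121, 0.1017]
ee_rot: [-0.554, -0.439, 0.554, -0.439]
contact_force: [-0.0, 0.1, 0.4]
width: 0.0851
t: 17.05
position: [0.6329, -0.1211, 0.193]
ee_rot: [0.555, 0.438, -0.554, 0.439]
contact_force: [-0.2, -0.8, -0.4]
width: 0.0849
tool mm [ 3.000e-01 -2.790e+02 -3.576e+02] tilt rot units [ 84.8  89.9 -18.4] j [-0.32  0.43  0.18  1.32 -0.    1.48] p [ 0.6329 -0.1211  0.193 ] F [-0.2 -0.8 -0.4] w 0.0849 t 17.1
scene square neck 219 rect [ 634. -119.] [37. 34.] 86 circ [ 633. -120.] 21 zmax 0.146
top round neck 220 rect [442. 289.] [35. 35.] 90 circ [442. 290.] 18 zmax 0.149
scene round neck 265 rect [444. 292.] [36. 36.] 87 circ [445. 291.] 19 zmax 0.146
top rack neck 232 rect [ 457. -300.] [35. 35.] 31 circ [ 457. -301.] 19 zmax 0.149
scene rack neck 48 rect [ 459. -292.] [27. 23.] 16 circ [ 460. -293.] 17 zmax 0.146
```

View pics/t1.png

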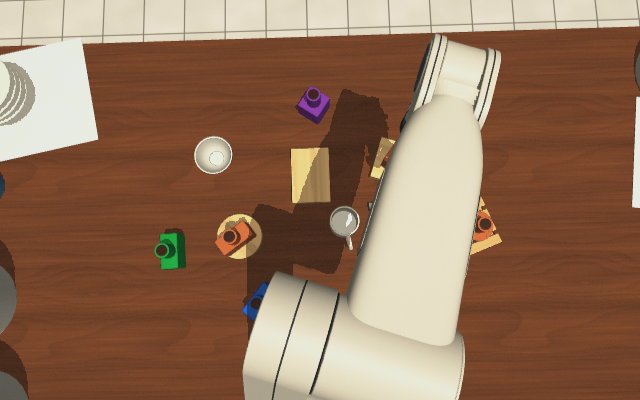

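```bash
python3 -m handwheel '{"delta_rot":[[0,0,0],[0,0,0],[0,0,0],[0,0,0],[0,0,0],[0,0,0],[0,0,0],[0,0,0],[0,0,0],[0,0,0]],"linear":[[0,-9,-12],[0,-35,-45],[0,-65,-83],[0,-93,-119],[0,-121,-155],[0,-149,-191],[0,-177,-227],[0,-205,-263],[0,-233,-299],[0,-260,-333]],"grip":[85,85,85,85,85,85,85,85,85,85]}' 60;  python3 -m handwheel '{"delta_rot":[[0,0,0],[0,0,0],[0,0,0],[0,0,0],[0,0,0]],"linear":[[0,-12,-15],[0,-19,-24],[10,-19,-24],[10,-19,-24],[10,-19,-24]],"grip":[85,85,85,85,85]}' 60; python3 -c "
from h import *
i=env.get_image('wrist');save(i,'w4.png')
go(.4435,.291,.102)"
```

```text
t: 18.2
position: [0.4538, 0.2647, 0.1914]
ee_rot: [-0.554, -0.439, 0.555, -0.439]
contact_force: [0.7, 0.1, 0.3]
width: 0.0852
t: 18.7
position: [0.4433, 0.2895, 0.1811]
ee_rot: [-0.554, -0.439, 0.555, -0.438]
contact_force: [0.0, -0.8, 0.5]
width: 0.085
tool mm [79.5 -0.3 -1.5] tilt rot units [ -40.8   90.  -144.2] j [ 0.42  0.24 -0.13  1.2  -0.    2.22] p [0.4435 0.2895 0.1815] F [-0.4  0.4  0.6] w 0.085 t 18.8
```

View pics/w4.png

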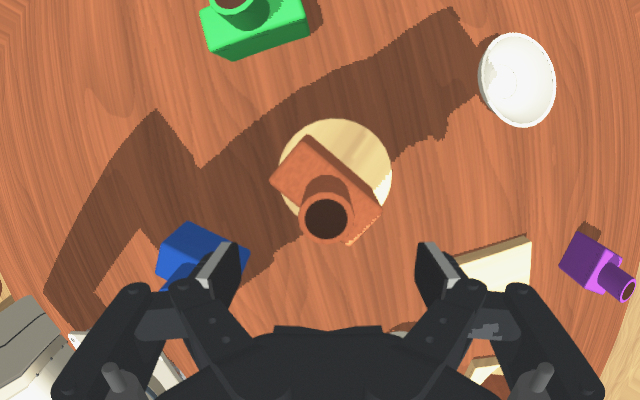

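The oblong vase's neck (327,218) is centred, and the blue decoy is well clear of the fingers (about 0.1 m). I descend and grip.

```bash
python3 -m handwheel '{"delta_rot":[[0,0,0],[0,0,0],[0,0,0],[0,0,0],[0,0,0],[0,0,0],[0,0,0],[0,0,0],[0,0,0],[0,0,0]],"linear":[[20,0,-1],[40,0,-1],[60,0,-1],[74,0,-1],[79,0,-1],[79,0,-1],[79,0,-1],[79,0,-1],[79,0,-1],[79,0,-1]],"grip":[85,85,85,85,85,85,36,30,30,30]}' 60; python3 -m handwheel '{"delta_rot":[[0,0,0],[0,0,0],[0,0,0],[0,0,0],[0,0,0],[0,0,0],[0,0,0],[0,0,0],[0,0,0]],"linear":[[0,0,0],[0,0,0],[0,0,0],[-3,0,0],[-8,0,0],[-20,0,0],[-40,0,0],[-60,0,0],[-60,0,0]],"grip":[25,25,25,25,25,25,25,25,25]}' 60; python3 -c "
from h import *
go(.605,.103,.16)"
```

```text
t: 19.75
position: [0.4435, 0.2918, 0.1034]
ee_rot: [0.555, 0.439, -0.554, 0.439]
contact_force: [-2.3, 0.3, 2.6]
width: 0.0346
t: 20.65
position: [0.4446, 0.2921, 0.1657]
ee_rot: [0.556, 0.438, -0.553, 0.439]
contact_force: [-0.3, 0.4, -4.1]
width: 0.0347
tool mm [  6.  199.6 147.2] tilt rot units [127.6  89.7  24.3] j [ 0.42  0.25 -0.16  1.16  0.    2.23] p [0.4446 0.2921 0.1657] F [-0.3  0.4 -4.1] w 0.0347 t 20.6
```

```bash
python3 -m handwheel '{"delta_rot":[[0,0,0],[0,0,0],[0,0,0],[0,0,0],[0,0,0],[0,0,0],[0,0,0],[0,0,0],[0,0,0],[0,0,0]],"linear":[[0,6,5],[0,24,18],[0,52,38],[0,85,63],[0,120,88],[0,153,113],[0,179,132],[0,195,144],[0,200,147],[0,200,147]],"grip":[25,25,25,25,25,25,25,25,25,25]}' 60; python3 -c "
from h import *
go(.605,.103,.103)"
```

```text
t: 21.65
position: [0.604, 0.1021, 0.1618]
ee_rot: [-0.554, -0.439, 0.555, -0.438]
contact_force: [-1.5, 0.4, -3.3]
width: 0.0346
tool mm [58.8  0.8 -1.1] tilt rot units [-82.4  89.9 174.3] j [0.03 0.39 0.04 1.22 0.   1.83] p [0.604  0.1021 0.1618] F [-1.5  0.4 -3.3] w 0.0346 t 21.6
```

```bash
python3 -m handwheel '{"delta_rot":[[0,0,0],[0,0,0],[0,0,0],[0,0,0],[0,0,0],[0,0,0],[0,0,0],[0,0,0],[0,0,0],[0,0,0]],"linear":[[8,1,-1],[20,1,-1],[34,1,-1],[45,1,-1],[52,1,-1],[55,1,-1],[57,1,-1],[58,1,-1],[58,1,-1],[58,1,-1]],"grip":[25,25,25,25,25,25,25,25,25,25]}' 60; python3 -c "
from h import *
go(.605,.103,.102)"
```

```text
t: 22.65
position: [0.6056, 0.1032, 0.1051]
ee_rot: [0.555, 0.439, -0.554, 0.439]
contact_force: [-0.8, -0.3, -4.3]
width: 0.0348
tool mm [ 3.1 -0.5  0.3] tilt rot units [106.1  90.    2.8] j [ 0.03  0.43 -0.06  1.09  0.    1.83] p [0.6056 0.1032 0.1051] F [-0.8 -0.3 -4.3] w 0.0348 t 22.6
```

```bash
python3 -m handwheel '{"delta_rot":[[0,0,0],[0,0,0],[0,0,0],[0,0,0],[0,0,0],[0,0,0],[0,0,0],[0,0,0],[0,0,0],[0,0,0]],"linear":[[1,0,0],[2,0,0],[2.5,0,0],[2.5,0,0],[2.5,0,0],[2.5,0,0],[2.5,0,0],[2.5,0,0],[2.5,0,0],[2.5,0,0]],"grip":[25,25,25,25,38,45,60,85,85,85]}' 60; python3 -m handwheel '{"delta_rot":[[0,0,0],[0,0,0],[0,0,0],[0,0,0],[0,0,0],[0,0,0],[0,0,0],[0,0,0]],"linear":[[0,0,0],[0,0,0],[-10,0,0],[-30,0,0],[-60,0,0],[-90,0,0],[-90,0,0],[-90,0,0]],"grip":[85,85,85,85,85,85,85,85]}' 60; python3 -c "
from h import *
go(.457,-.300,.192)
import m;m.fits()
i=env.get_image('wrist');save(i,'w5.png')"
```

```text
t: 23.65
position: [0.6054, 0.1032, 0.1022]
ee_rot: [-0.554, -0.439, 0.554, -0.439]
contact_force: [0.4, -1.0, 0.9]
width: 0.0853
t: 24.45
position: [0.6057, 0.1033, 0.1934]
ee_rot: [0.555, 0.438, -0.554, 0.439]
contact_force: [-0.3, -0.0, -0.6]
width: 0.0851
tool mm [  1.1 -52.1 426.6] tilt rot units [105.7  89.9   2.4] j [0.03 0.38 0.1  1.29 0.   1.83] p [0.6057 0.1033 0.1934] F [-0.3 -0.  -0.6] w 0.0851 t 24.4
top square board 913 rect [ 607. -114.] [110. 167.] 72 circ [ 615. -116.] 91 zmax 0.027
top square neck 221 rect [ 631. -121.] [34. 34.] 87 circ [ 631. -122.] 18 zmax 0.149
scene square board 680 rect [ 610. -113.] [115. 161.] 73 circ [ 618. -114.] 89 zmax 0.027
scene square neck 218 rect [ 633. -119.] [38. 35.] 25 circ [ 633. -120.] 20 zmax 0.145
scene oblong board 941 rect [607. 104.] [146. 103.] 1 circ [608. 106.] 86 zmax 0.027
scene oblong neck 254 rect [607. 103.] [38. 34.] 43 circ [607. 103.] 19 zmax 0.146
top round board 1202 rect [450. 303.] [ 87. 113.] 90 circ [450. 289.] 58 zmax 0.027
scene round board 1245 rect [453. 292.] [116. 113.] 36 circ [452. 292.] 59 zmax 0.027
top rack board 1155 rect [ 456. -300.] [126. 128.] 21 circ [ 455. -299.] 87 zmax 0.027
top rack neck 252 rect [ 456. -301.] [36. 35.] 81 circ [ 456. -302.] 19 zmax 0.15
scene rack board 574 rect [ 458. -299.] [131. 130.] 20 circ [ 457. -298.] 88 zmax 0.027
scene rack neck 168 rect [ 458. -299.] [41. 34.] 66 circ [ 458. -299.] 21 zmax 0.146
```

View pics/w5.png

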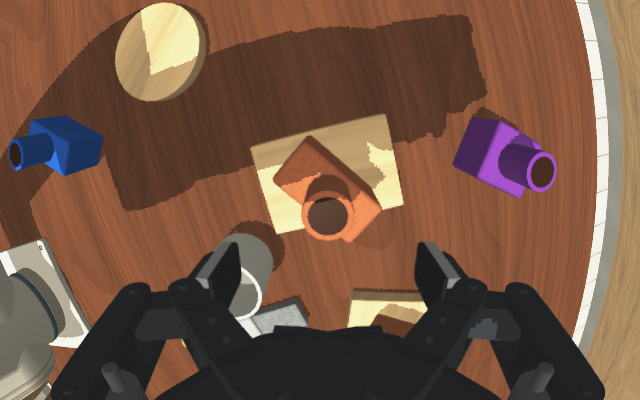

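The oblong vase is upright on its board, and the round board (160,50) is empty, centred at (0.451, 0.290). I go back for the round vase.

```bash
python3 -m handwheel '{"delta_rot":[[0,0,0],[0,0,0],[0,0,0],[0,0,0],[0,0,0],[0,0,0],[0,0,0],[0,0,0],[0,0,0],[0,0,0]],"linear":[[0,-2,15],[0,-7,55],[0,-13,100],[0,-19,145],[0,-25,190],[0,-30,235],[0,-36,280],[0,-42,325],[0,-47,370],[0,-50,405]],"grip":[85,85,85,85,85,85,85,85,85,85]}' 60; python3 -m handwheel '{"delta_rot":[[0,0,0],[0,0,0],[0,0,0],[0,0,0],[0,0,0]],"linear":[[0,-1,14],[0,-2,21],[10,-2,21],[10,-2,21],[10,-2,21]],"grip":[85,85,85,85,85]}' 60; python3 -c "
from h import *
go(.457,-.300,.102)"
```

```text
t: 25.6
position: [0.4616, -0.2818, 0.1918]
ee_rot: [-0.555, -0.439, 0.555, -0.438]
contact_force: [0.7, 0.5, -0.7]
width: 0.0852
t: 26.1
position: [0.4572, -0.298, 0.1818]
ee_rot: [0.554, 0.44, -0.554, 0.439]
contact_force: [-0.3, 0.3, 0.5]
width: 0.0849
tool mm [79.8  0.4  2. ] tilt rot units [-128.5   89.9  128.3] j [-0.73  0.27 -0.09  1.21  0.    1.07] p [ 0.4572 -0.298   0.1818] F [-0.3  0.3  0.5] w 0.0849 t 26.1
```

```bash
python3 -m handwheel '{"delta_rot":[[0,0,0],[0,0,0],[0,0,0],[0,0,0],[0,0,0],[0,0,0],[0,0,0],[0,0,0],[0,0,0],[0,0,0]],"linear":[[20,0,1.5],[40,0,1.5],[60,0,1.5],[74,0,1.5],[79,0,1.5],[79,0,1.5],[79,0,1.5],[79,0,1.5],[79,0,1.5],[79,0,1.5]],"grip":[85,85,85,85,85,85,36,30,30,30]}' 60; python3 -m handwheel '{"delta_rot":[[0,0,0],[0,0,0],[0,0,0],[0,0,0],[0,0,0],[0,0,0],[0,0,0],[0,0,0],[0,0,0],[0,0,0]],"linear":[[0,0,0],[0,0,0],[0,0,0],[-3,0,0],[-10,0,0],[-30,0,0],[-55,0,0],[-80,0,0],[-90,0,0],[-90,0,0]],"grip":[25,25,25,25,25,25,25,25,25,25]}' 60; python3 -c "
from h import *
go(.451,.290,.19)"
```

```text
t: 27.1
position: [0.4567, -0.3011, 0.104]
ee_rot: [0.555, 0.438, -0.554, 0.439]
contact_force: [-1.4, 0.4, 2.5]
width: 0.0347
t: 28.1
position: [0.457, -0.3013, 0.1944]
ee_rot: [0.555, 0.438, -0.554, 0.44]
contact_force: [0.1, -0.5, -4.3]
width: 0.035
tool mm [   3.5 -141.7 -574.1] tilt rot units [ 60.7  89.9 -42.5] j [-0.74  0.27 -0.06  1.24 -0.    1.07] p [ 0.457  -0.3013  0.1944] F [ 0.1 -0.5 -4.3] w 0.035 t 28.1
```

```bash
python3 -m handwheel '{"delta_rot":[[0,0,0],[0,0,0],[0,0,0],[0,0,0],[0,0,0],[0,0,0],[0,0,0],[0,0,0],[0,0,0],[0,0,0]],"linear":[[0,-2,-8],[0,-7,-30],[0,-15,-60],[0,-24,-95],[0,-33,-132],[0,-42,-170],[0,-51,-208],[0,-60,-244],[0,-68,-275],[0,-73,-295]],"grip":[25,25,25,25,25,25,25,25,25,25]}' 60; python3 -m handwheel '{"delta_rot":[[0,0,0],[0,0,0],[0,0,0],[0,0,0],[0,0,0],[0,0,0],[0,0,0],[0,0,0],[0,0,0],[0,0,0]],"linear":[[0,-5,-20],[0,-13,-50],[0,-22,-88],[0,-32,-126],[0,-42,-168],[0,-52,-210],[0,-61,-245],[0,-67,-269],[0,-69,-279],[0,-69,-279]],"grip":[25,25,25,25,25,25,25,25,25,25]}' 60; python3 -c "
from h import *
go(.451,.290,.103)"
```

```text
t: 29.1
position: [0.4518, 0.0056, 0.1919]
ee_rot: [-0.554, -0.44, 0.555, -0.438]
contact_force: [0.4, -0.4, -3.4]
width: 0.0349
t: 30.1
position: [0.4493, 0.2912, 0.192]
ee_rot: [-0.553, -0.44, 0.555, -0.439]
contact_force: [0.2, -0.4, -3.8]
width: 0.0352
tool mm [89.   2.   0.7] tilt rot units [ -52.7   89.9 -155.9] j [ 0.42  0.25 -0.09  1.23 -0.    2.22] p [0.4493 0.2912 0.192 ] F [ 0.2 -0.4 -3.8] w 0.0352 t 30.1
```

```bash
python3 -m handwheel '{"delta_rot":[[0,0,0],[0,0,0],[0,0,0],[0,0,0],[0,0,0],[0,0,0],[0,0,0],[0,0,0],[0,0,0],[0,0,0]],"linear":[[10,1,0],[27,1,0],[46,1,0],[62,1,0],[74,1,0],[81,1,0],[85,1,0],[87,1,0],[87,1,0],[87,1,0]],"grip":[25,25,25,25,25,25,25,25,25,25]}' 60; python3 -c "
from h import *
go(.451,.290,.102)"
```

```text
t: 31.1
position: [0.4515, 0.2903, 0.1068]
ee_rot: [0.555, 0.439, -0.554, 0.439]
contact_force: [-0.7, -0.0, -3.6]
width: 0.0349
tool mm [ 4.8 -0.4  0.4] tilt rot units [125.8  90.   22.5] j [ 0.42  0.3  -0.24  1.02 -0.    2.22] p [0.4515 0.2903 0.1068] F [-0.7 -0.  -3.6] w 0.0349 t 31.1
```

```bash
python3 -m handwheel '{"delta_rot":[[0,0,0],[0,0,0],[0,0,0],[0,0,0],[0,0,0],[0,0,0]],"linear":[[1,0,0],[2,0,0],[3,0,0],[3.5,0,0],[3.5,0,0],[3.5,0,0]],"grip":[25,25,25,25,25,25]}' 60; python3 -c "
from h import *
go(.451,.290,.102)"
```

```text
t: 31.7
position: [0.4513, 0.2904, 0.104]
ee_rot: [0.555, 0.439, -0.554, 0.439]
contact_force: [-4.9, -0.7, 10.0]
width: 0.0348
tool mm [ 2.  -0.2  0.4] tilt rot units [135.1  89.9  31.8] j [ 0.42  0.3  -0.25  1.01  0.    2.22] p [0.4513 0.2904 0.104 ] F [-4.9 -0.7 10. ] w 0.0348 t 31.7
```

Contact is made (10 N up), so I release and retreat to a clear place.

```bash
python3 -m handwheel '{"delta_rot":[[0,0,0],[0,0,0],[0,0,0],[0,0,0],[0,0,0],[0,0,0],[0,0,0],[0,0,0]],"linear":[[-0.5,0,0],[-0.5,0,0],[-0.5,0,0],[-0.5,0,0],[-0.5,0,0],[-0.5,0,0],[-0.5,0,0],[-0.5,0,0]],"grip":[25,38,45,60,85,85,85,85]}' 60; python3 -m handwheel '{"delta_rot":[[0,0,0],[0,0,0],[0,0,0],[0,0,0],[0,0,0],[0,0,0],[0,0,0],[0,0,0]],"linear":[[0,0,0],[-10,0,0],[-30,0,0],[-60,0,0],[-90,0,0],[-120,0,0],[-120,0,0],[-120,0,0]],"grip":[85,85,85,85,85,85,85,85]}' 60;  python3 -m handwheel '{"delta_rot":[[0,0,0],[0,0,0],[0,0,0],[0,0,0],[0,0,0],[0,0,0],[0,0,0],[0,0,0],[0,0,0],[0,0,0]],"linear":[[0,3,12],[0,12,48],[0,22,88],[0,32,128],[0,44,176],[0,56,224],[0,66,264],[0,76,304],[0,84,336],[0,90,360]],"grip":[85,85,85,85,85,85,85,85,85,85]}' 60; python3 -m handwheel '{"delta_rot":[[0,0,0],[0,0,0],[0,0,0],[0,0,0],[0,0,0],[0,0,0],[0,0,0],[0,0,0],[0,0,0],[0,0,0]],"linear":[[0,10,40],[0,20,80],[0,31,124],[0,42,168],[0,50,200],[0,54,216],[0,56,224],[0,56,224],[0,56,224],[0,56,224]],"grip":[85,85,85,85,85,85,85,85,85,85]}' 60; python3 -c "
from h import *
import m;m.fits()
i=env.get_image('scene');save(i,'s2.png')
i=env.get_image('top');save(i,'t2.png')"
```

```text
t: 32.5
position: [0.4512, 0.2901, 0.1033]
ee_rot: [-0.554, -0.439, 0.554, -0.439]
contact_force: [-0.6, -0.3, 0.3]
width: 0.0851
t: 33.3
position: [0.4514, 0.2903, 0.2243]
ee_rot: [0.555, 0.439, -0.554, 0.439]
contact_force: [-0.8, -0.5, -0.8]
width: 0.0852
t: 34.3
position: [0.4549, -0.0833, 0.2223]
ee_rot: [-0.554, -0.439, 0.555, -0.438]
contact_force: [0.7, 0.3, 0.5]
width: 0.085
t: 35.3
position: [0.4593, -0.3104, 0.2235]
ee_rot: [0.554, 0.439, -0.554, 0.439]
contact_force: [-0.6, 1.5, -0.5]
width: 0.0848
top square board 904 rect [ 607. -114.] [110. 166.] 72 circ [ 615. -115.] 91 zmax 0.027
top square neck 225 rect [ 631. -122.] [34. 34.] 1 circ [ 631. -122.] 18 zmax 0.149
scene square board 683 rect [ 608. -111.] [113. 165.] 72 circ [ 616. -113.] 90 zmax 0.027
scene square neck 220 rect [ 633. -119.] [36. 34.] 15 circ [ 632. -119.] 19 zmax 0.145
top oblong board 1176 rect [605. 102.] [145. 100.] 1 circ [604. 102.] 86 zmax 0.027
top oblong neck 212 rect [604. 102.] [35. 34.] 41 circ [604. 102.] 19 zmax 0.149
scene oblong board 934 rect [607. 104.] [146. 103.] 1 circ [606. 104.] 87 zmax 0.027
scene oblong neck 256 rect [607. 104.] [36. 34.] 43 circ [607. 104.] 19 zmax 0.146
top round board 723 rect [450. 288.] [114. 113.] 89 circ [449. 288.] 58 zmax 0.027
top round neck 215 rect [449. 289.] [34. 34.] 87 circ [450. 289.] 18 zmax 0.148
scene round board 604 rect [460. 294.] [100. 114.] 24 circ [453. 290.] 58 zmax 0.027
scene round neck 267 rect [454. 292.] [35. 34.] 67 circ [452. 292.] 19 zmax 0.146
top rack board 1707 rect [ 456. -301.] [126. 128.] 21 circ [ 456. -300.] 88 zmax 0.027
scene rack board 937 rect [ 457. -298.] [133. 129.] 21 circ [ 457. -299.] 88 zmax 0.027
```

View pics/s2.png

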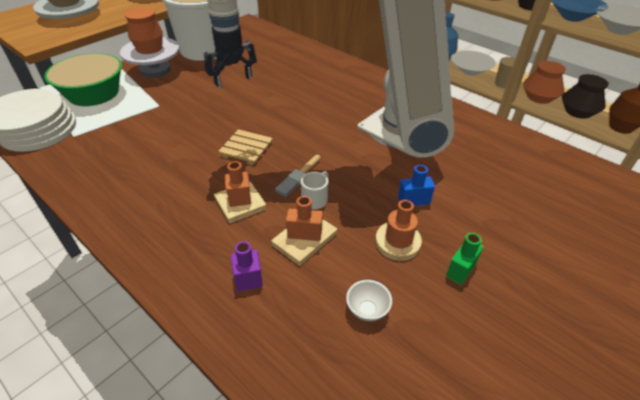

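View pics/t2.png

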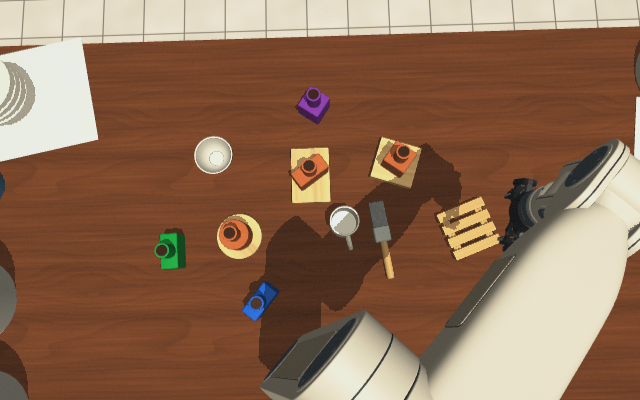

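The round vase (235,235), oblong vase (309,170) and square vase (400,155) are upright and centred on their own boards. The mug, bowl and brush are unmoved and the arm is clear.

```bash
python3 -c "
from plant import env
print(env.hand_in())"
```

```text
the job is handed in; nothing more can be done
None
```

All three vases now stand on the boards of their own shape, and the job is handed in. The hand-in gives no verdict, so the result below rests on my own checks.

I parked the round vase on the rack and let it go. Then I moved the square vase to the square board and the oblong vase to the oblong board, and took the round vase from the rack to the round board. It took about 35 s of the 104 s.

- **Placement:** the last depth fits put each neck within about 3 mm of its board's middle. The two cameras differ from each other by 2–4 mm. My automatic square-board fit also took in another object nearby, probably the brush. For that board's middle I used an earlier fit filtered by colour.
- **State of the scene:** the pictures show all vases upright and let go. The mug, bowl, brush and the coloured look-alikes are where they began, and the arm is clear. I judged the vases upright and the loose things unmoved by eye; I measured neither.
- **Forces:** the highest wrist force I saw was about 11 N, when the round vase met its board. That is read only at the end of each move.

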